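# Widen the board holder by one hole and keep the lock pin pressed home

### The arm

A 6-joint arm with a two-finger parallel gripper is mounted at the origin on the work surface. World frame = base frame: x ahead of the robot, y to its left, z up, the work surface at z = 0. Lengths are in m, angles in rad, forces in N, time in s.
With the tool pointing down it reaches from about 0.35 to 0.775 m from the base axis. Payload 7.3 kg.
Tool frame: the origin (TCP) lies at the very end of the fingers, on their centre line; the grasp point (between the pads) lies 19 mm behind it; z points along the fingers, y is the line along which they close (so a half turn about z gives the same grasp; the last joint's range is limited). The gripper opens to 92 mm and grips with 3 to 60 N. Pads are 19 mm wide; open, the fingers measure 130 mm over their backs; the gripper's body (75 mm by 190 mm) begins 47 mm behind the grasp point.
Start: joints at [0.965, 0.342, 1.524, -0, 1.275, -0.146], TCP at [0.233, 0.471, 0.227] pointing down, gripper open.
Joint ranges: [-2.53, 2.53], [-0.77, 2.02], [0.04, 2.7], [-1, 4.14], [0.28, 2.66], [-3.11, 3.11]. Speed limits (rad/s): [2.57, 2.57, 3.14, 3.14, 3.14, 3.14].

### API

Orientations are given as [roll, pitch, yaw] about the fixed x, y, z axes, in that order (R = Rz(yaw) Ry(pitch) Rx(roll)).
In Python, from cell import robot gives the robot as it stands. The module is installed in compiled form; this text tells all that it offers.
- The arm moves only by the tool arm_command, never from a script. Its argument "moves" is a list of rows, each a list of 3 entries, a list of its own where there are three numbers: the shift along the tool's x, y, z in m, then the turn, a rotation vector about the tool's x, y, z in rad, then the finger opening in m, from 0 to 0.0918. In form: [[[dx, dy, dz], [ax, ay, az], claw], ...]. A call has exactly 5 rows; each row is the pose to reach, as a shift and turn from the pose commanded when the call began, along the tool's axes at that moment; what a row does not reach only later rows make up. A row lasts 1/10 s, in which the tool goes at most 50 mm and 8.59 degrees, less where a joint would pass 70% of its speed; a pose out of reach is approached as far as the arm can. A call with a gripper value outside its range is refused whole. The fingers move at their own pace and stop on an object; "squeeze" is the grip in N (left out, the last holds). Time passes only in rows, so rows that repeat a pose let the fingers close, or fill a call up. It gives the time, the measured TCP pose, the force, the opening and the grip force at its end, in the units of the state.
- robot.observe(): the state, without advancing time (a new reading comes with each control period).
- robot.read_camera(name): name is "scene" or "side" or "wrist"; returns the picture (384x512x3 uint8, red, green, blue); there is no depth.
- robot.camera_model(name): a dict with "fx", "fy", "cx", "cy" (pixels), "R" (3x3) and "t" (3): a world point X has camera coordinates R X + t. Camera axes: x right, y down, z forward; pixel columns grow to the right and rows downward; lengths in m; the calibration is good to about 2 mm. A picture is of the moment at which its call begins: read the wrist's pose just before it. camera_model takes no time and is no camera call; for the wrist camera it gives the pose at the moment of the call.
- robot.hand_in(): hands the job in; it is judged then, once.
The state is a dict: "time": time; "qpos": joint angles; "qvel": joint speeds; "joint_efforts": joint torques, N m; "tool_pos": TCP position; "tool_rot": TCP orientation; "contact_force": force on the tool from outside, world axes, zero at the start; "torque": the same for the moment, N m; "opening": finger opening in m; "grip_force": force on a finger pad.
Only numpy, scipy, OpenCV 4.12 (cv2) and the standard library are available. Lean on these libraries where they do the work, as an engineer would, in place of code of your own. Each camera call takes 0.05 s, during which the arm holds its last target. There are 200 camera calls.

### The job

Widen the board holder for the next board size: pull up the black lock knob on its sliding section, slide the section one hole farther away from the fixed jaw, and let the pin into that hole. The plunger's spring is weak and leaves the pin only part way in, so push the knob down until the pin is fully home and finish while still holding it down there. Leave the other things on the bench where they are.

Things in the scene. Friction and masses are not known exactly. Their poses are not given: they have to be found in the camera images.
- holder: Board holder fixed to the bench, yaw varies: dark base plate 190 x 380 x 8 mm, along its y axis a square aluminium index tube 30 mm wide, 320 mm long, top face 50 mm above the bench. Origin on the bench under the tube's middle, half-way between present and next hole. y points along the tube away from the fixed jaw (aluminium bar across the -y end), x from the tube to a parallel guide rod.
- section (a joint): Travel (m) of the grey sliding section: sleeve 42 mm wide, 60 mm long round the tube, top 56 mm above the bench, carrying the moving jaw bar to the guide rod. 0 = at the present hole, 0.04 = at the next, growing along the holder's +y, away from the fixed jaw. Slides level with about 2 N of friction, stays where left; with the pin in a hole it has about 1 mm of play each way.
- plunger (a joint): Height (m) of the lock plunger: 0 = pin fully home (14 mm deep, knob flush on its steel collar). Its weak spring (600 N/m) leaves it at about 0.005, pin part way in and section locked. Clear of the tube above 0.014, upper stop 0.022: about 7 N pulls it clear, 3 N presses it home. Let go it returns to 0.005 over a hole, 0.014 between holes. Pin 9 mm thick with round tip, holes 11 mm.
- knob_mid (a point): Centre, half-way up, of the plunger's upright black ribbed round knob, 26 mm in diameter, 24 mm tall, on top of the section, straight above its pin. 84 mm above the bench with the pin fully home, rising with the plunger (about 89 mm at the start). Below it is a steel collar 19 mm across, 16 mm tall, with free room beside it down to the section's top, 56 mm above the bench.
- next_hole (a point): Centre of the next hole's mouth, on the index tube's top face 50 mm above the bench, 40 mm along the holder's +y from the present hole. Five such round holes 40 mm apart run along the tube; the next one lies just beyond the section's edge at the start.
- board: Bystander, leave alone: a bare circuit board with chips, 80 x 100 mm and 4 mm thick. Origin at its underside's centre.
- mouse: Bystander, leave alone: a black computer mouse, 100 x 60 x 34 mm. Origin at its underside's centre.
- reel: Bystander, leave alone: a grey reel, 64 mm across and 40 mm tall. Origin at its underside's centre.
- jar: Bystander, leave alone: a small white screw-top jar, 52 mm across and 65 mm tall. Origin at its underside's centre.
- gauge: Bystander, leave alone: a steel gauge block, 20 x 60 x 15 mm, lying on the holder's base plate beyond the next hole. Origin at its underside's centre.
- driver: Bystander, leave alone: a screwdriver with black handle, 160 mm long, lying. Origin near its middle.

How it is judged:
On the way, in this order (a step that is already met when the one before it is completed fails the run):
1. the pin is pulled clear of its present hole (value of joint plunger above 0.0138 m and value of joint section between -0.006 and 0.006 m), for 0.05 s.
2. the section stands at the next hole with the pin in it (value of joint section between 0.0375 and 0.0425 m and value of joint plunger below 0.008 m), for 0.1 s.
At the end, for the whole second after the job is handed in: The section stands at the next hole (travel 40 mm, within 2.5 mm), the pin is fully home (within 2 mm), and the gripper's fingers are still on the knob (more than 1 N), keeping it there against its spring (value of joint section between 0.0375 and 0.0425 m and value of joint plunger below 0.002 m and contact force between the fingers and plunger above 1 N); the arm keeps its last pose, push and grip.
It fails at once if a bystander is moved by more than 30 mm (distance of any of board, mouse, reel, jar, gauge, driver from where it was at the start of the episode above 0.03 m).
It also fails if it takes over 32 s, if anything falls off the work surface, if the arm or the gripper's body presses on something with over 40 N, if the wrist force passes 120 N, or if a joint passes its speed limit or range.

## Working session

There is one attempt and no reset: what is moved stays moved. The work goes in short steps, Python scripts to look and compute and a tool call to move; the robot and the scene stay as the last step left them, time stands still between calls to the robot, and variables do not carry over. Pictures are saved under pics/ and viewed, at most 10 in all, crops included, and the job is handed in when it is done.

Besides the shell and the picture viewer there is one more tool, called after ">>>" as name([rows], argument=value, ...), one row to a line, values as JSON. arm_command: Moves the arm, as the interface text tells. Its arguments: {"type":"object","properties":{"moves":{"type":"array"},"squeeze":{"type":"number"}},"required":["moves"]}

```bash
mkdir -p pics; python3 - <<'E'
from cell import robot
import cv2,numpy as np
for n in("scene","side"):
    im=robot.read_camera(n); cv2.imwrite(f"pics/{n}0.png",im[:,:,::-1]); m=robot.camera_model(n); print(n,m["fx"],m["cx"],m["cy"],(-m["R"].T@m["t"]).round(3))
s=robot.observe();print(s["time"],s["tool_pos"],s["tool_rot"],s["contact_force"],s["opening"])
E
```

```text
scene 378.04981190469323 251.37455405721911 193.2842051266209 [1.253 0.1   0.749]
side 366.8820996642625 254.44552280248746 191.24013554335062 [ 0.486 -0.658  0.503]
0.1 [0.2327584  0.47018193 0.2261148 ] [-3.14022986e+00 -1.90874263e-04  2.68176816e+00] [ 0.27484519  0.04793502 -0.29440477] 0.09192062747034424
```

View pics/scene0.png

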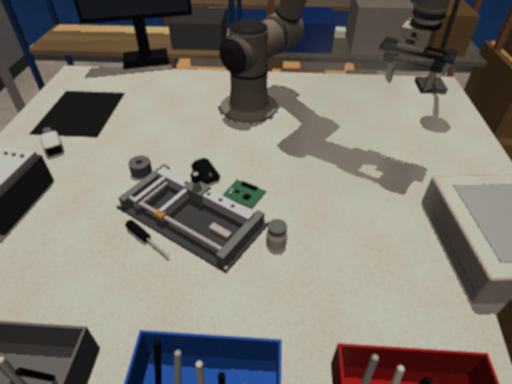

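View pics/side0.png

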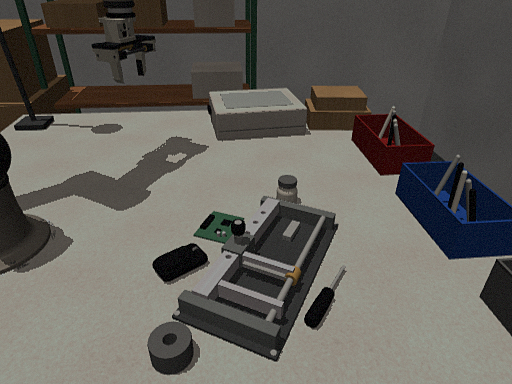

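The holder is in mid-scene, with the knob near (196,177) in scene and (238,227) in side. The mouse is close to it, on the robot side. I'll zoom in on both views.

```bash
python3 - <<'E'
import cv2,numpy as np
a=cv2.imread("pics/scene0.png")[150:275,110:300]; b=cv2.imread("pics/side0.png")[165:365,150:350]
cv2.imwrite("pics/sc.png",cv2.resize(a,None,fx=4,fy=4,interpolation=cv2.INTER_CUBIC))
b=cv2.resize(b,(600,600),interpolation=cv2.INTER_CUBIC)
cv2.imwrite("pics/si.png",np.clip(b*1.8,0,255).astype(np.uint8))
E
```

```text
(no output)
```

View pics/sc.png

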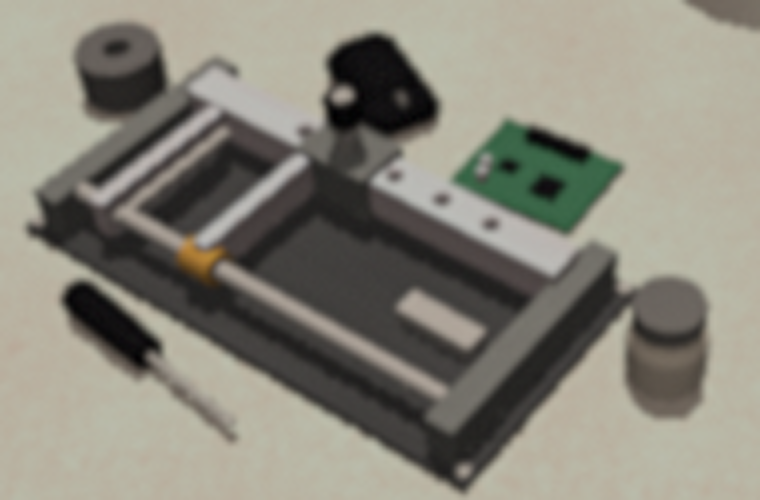

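View pics/si.png

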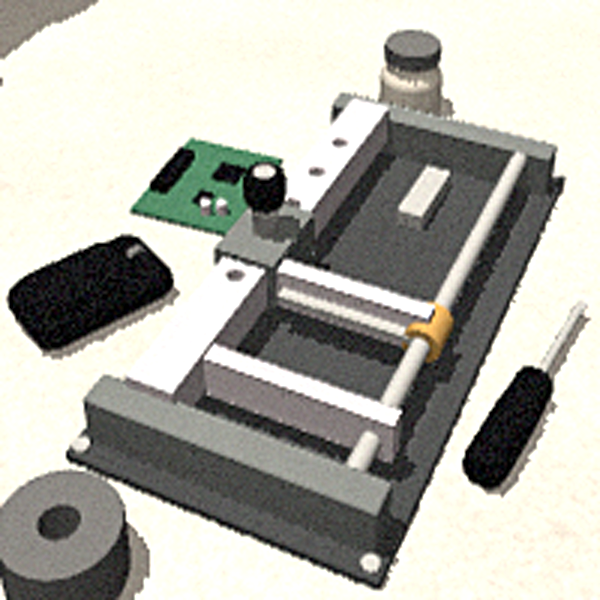

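```bash
cat > h.py <<'E'
import numpy as np,cv2
from cell import robot
def ray(n,p,m=None):
    m=m or robot.camera_model(n); d=m["R"].T@np.array([(p[0]-m["cx"])/m["fx"],(p[1]-m["cy"])/m["fy"],1]); return -m["R"].T@m["t"],d/np.linalg.norm(d)
def onz(n,p,z,m=None):
    o,d=ray(n,p,m); return o+d*(z-o[2])/d[2]
def tri(r):
    A=sum(np.eye(3)-np.outer(d,d) for o,d in r); b=sum((np.eye(3)-np.outer(d,d))@o for o,d in r); return np.linalg.solve(A,b)
E
python3 - <<'E'
from h import *
sc=lambda u,v:((u+.5)/4-.5+110,(v+.5)/4-.5+150)
si=lambda u,v:((u+.5)/3-.5+150,(v+.5)/3-.5+165)
np.set_printoptions(precision=4,suppress=True)
H=[onz("scene",sc(*p),.05) for p in((305,131),(395,176),(442,199),(491,224))]
S=[onz("side",si(*p),.05) for p in((235,274),(318,171),(340,142))]
print(np.array(H),np.array(S))
print([np.linalg.norm(H[i+1]-H[i]) for i in range(3)])
d=H[3]-H[0];print("yaw of +y",np.arctan2(d[1],d[0]));d=S[2]-S[0];print(np.arctan2(d[1],d[0]))
print("knob",tri([ray("scene",sc(341,100)),ray("side",si(265,188))]),onz("scene",sc(341,100),.089),onz("side",si(265,188),.089))
print("mouse",onz("scene",sc(385,80),.03),onz("side",si(90,285),.03), onz("side",si(170,265),.03))
E
```

```text
[[ 0.4949 -0.1366  0.05  ]
 [ 0.535  -0.0678  0.05  ]
 [ 0.5545 -0.0337  0.05  ]
 [ 0.5752  0.0009  0.05  ]] [[ 0.4916 -0.1373  0.05  ]
 [ 0.5536 -0.0346  0.05  ]
 [ 0.5732 -0.0003  0.05  ]]
[np.float64(0.07959663379330095), np.float64(0.03933914306684743), np.float64(0.040267104082721814)]
yaw of +y 1.0421210247213224
1.0335409064525758
knob [ 0.5114 -0.105   0.0923] [ 0.5052 -0.1055  0.089 ] [ 0.5129 -0.1032  0.089 ]
mouse [ 0.4139 -0.0955  0.03  ] [ 0.4    -0.1163  0.03  ] [ 0.4502 -0.1017  0.03  ]
```

>>> arm_command([
  [[-0.04,-0.03,0],[0,0,0.07],0.09],
  [[-0.08,-0.06,0],[0,0,0.07],0.08],
  [[-0.12,-0.09,0],[0,0,0.07],0.07],
  [[-0.16,-0.12,0],[0,0,0.07],0.065],
  [[-0.2,-0.15,0],[0,0,0.07],0.065],
], squeeze=30)

```text
time: 0.6
tool_pos: [0.3459, 0.2455, 0.2265]
tool_rot: [-3.141, -0.0, 2.612]
contact_force: [1.9, 0.7, -0.4]
opening: 0.0661
grip_force: 0.0
```

>>> arm_command([
  [[-0.04,-0.027,0],[0,0,0],0.065],
  [[-0.08,-0.054,0],[0,0,0],0.065],
  [[-0.12,-0.081,0],[0,0,0],0.065],
  [[-0.16,-0.108,0],[0,0,0],0.065],
  [[-0.2,-0.135,0],[0,0,0],0.065],
])

```text
time: 1.1
tool_pos: [0.4503, 0.0278, 0.2266]
tool_rot: [3.141, -0.0, 2.612]
contact_force: [0.5, 1.4, 0.1]
opening: 0.0652
grip_force: 0.0
```

>>> arm_command([
  [[-0.03,-0.02,0],[0,0,0],0.065],
  [[-0.06,-0.04,0],[0,0,0],0.065],
  [[-0.09,-0.06,0],[0,0,0],0.065],
  [[-0.11,-0.073,0],[0,0,0],0.065],
  [[-0.11,-0.073,0],[0,0,0],0.065],
])

```text
time: 1.6
tool_pos: [0.5088, -0.0914, 0.2259]
tool_rot: [-3.141, -0.0, 2.609]
contact_force: [-0.0, 0.2, -0.2]
opening: 0.0652
grip_force: 0.0
```

```bash
python3 - <<'E'
from h import *
s=robot.observe();print(s["tool_pos"],s["tool_rot"],s["contact_force"],s["qpos"])
np.savez("w.npz",**robot.camera_model("wrist")); im=robot.read_camera("wrist"); cv2.imwrite("pics/w0.png",np.clip(im[:,:,::-1]*1.5,0,255).astype(np.uint8))
m=robot.camera_model("wrist");print((-m["R"].T@m["t"]).round(3),m["R"].round(2))
E
```

```text
[ 0.50877669 -0.09141857  0.22590512] [-3.14102484e+00 -3.00591024e-04  2.60871817e+00] [-0.03898396  0.18545232 -0.18138301] [-3.25819303e-01  3.28205625e-01  1.54686971e+00 -5.17602089e-04
  1.26692826e+00 -1.36358625e+00]
[ 0.452 -0.056  0.384] [[ 0.51  0.86 -0.  ]
 [ 0.83 -0.49  0.25]
 [ 0.22 -0.13 -0.97]]
```

View pics/w0.png

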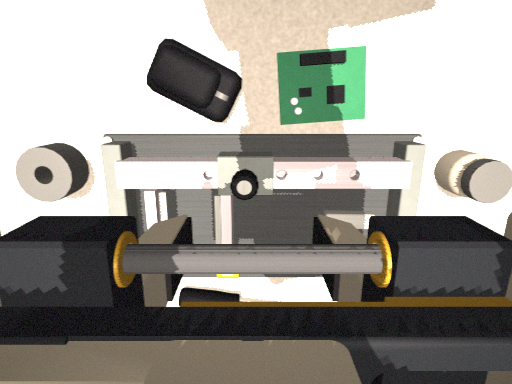

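The wrist view shows the tube level in the image, with holes at about (208,174), (282,174), (318,174) and (355,174). The knob is at about (244,184).

```bash
python3 - <<'E'
from h import *
np.set_printoptions(precision=4,suppress=True)
m=dict(np.load("w.npz")); im=cv2.imread("pics/w0.png"); g=cv2.cvtColor(im,cv2.COLOR_BGR2GRAY)
k=g[165:205,225:265]; ct,_=cv2.findContours((k<60).astype(np.uint8),0,2); c=max(ct,key=cv2.contourArea); x,y,w,h=cv2.boundingRect(c); print("knob px",x+225,y+165,w,h)
p=(x+225+(w-1)/2,y+165+(h-1)/2); print("knob",onz("w",p,.092,m))
P=[]
for u in(208,282,318,355):
    q=g[166:184,u-8:u+9].astype(float); wt=np.clip(np.median(q)-30-q,0,None); yy,xx=np.mgrid[166:184,u-8:u+9]; c=((xx*wt).sum()/wt.sum(),(yy*wt).sum()/wt.sum()); P.append(onz("w",c,.05,m)); print(c,P[-1])
d=P[3]-P[0]; print(np.arctan2(d[1],d[0]), np.linalg.norm(d)); print("present",np.mean([P[0]+d/4,P[1]-d/4,P[2]-d/2,P[3]-.75*d],0))
E
```

```text
knob px 231 170 27 30
knob [ 0.5139 -0.1032  0.092 ]
(np.float64(205.99287894201424), np.float64(176.147507629705)) [ 0.4937 -0.1405  0.05  ]
(np.float64(282.15585135884635), np.float64(176.3361064891847)) [ 0.536  -0.0692  0.05  ]
(np.float64(319.44303797468353), np.float64(176.01793248945148)) [ 0.5563 -0.0341  0.05  ]
(np.float64(355.4961664841183), np.float64(175.68702081051478)) [ 0.576  -0.0002  0.05  ]
1.0408082303163675 0.16271654832778826
present [ 0.5148 -0.1049  0.05  ]
```

>>> arm_command([
  [[-0.01,-0.0075,0.02],[0,0,0],0.065],
  [[-0.0105,-0.0075,0.06],[0,0,0],0.065],
  [[-0.0105,-0.0075,0.1],[0,0,0],0.065],
  [[-0.0105,-0.0075,0.14],[0,0,0],0.065],
  [[-0.0105,-0.0075,0.156],[0,0,0],0.06],
])

```text
time: 2.15
tool_pos: [0.5105, -0.0985, 0.0673]
tool_rot: [-3.141, -0.006, 2.613]
contact_force: [0.4, 0.2, 0.1]
opening: 0.0616
grip_force: 0.0
```

>>> arm_command([
  [[0,0,0],[0,0,0],0.04],
  [[0,0,0],[0,0,0],0.03],
  [[0,0,0],[0,0,0],0.02],
  [[0,0,0],[0,0,0],0.015],
  [[0,0,0],[0,0,0],0.015],
], squeeze=30)

```text
time: 2.65
tool_pos: [0.5133, -0.1018, 0.0719]
tool_rot: [-3.14, 0.002, 2.613]
contact_force: [-3.9, -6.8, 4.3]
opening: 0.0252
grip_force: 30.1
```

>>> arm_command([
  [[0,-0.0015,0],[0,0,0],0.015],
  [[0,-0.0015,-0.004],[0,0,0],0.015],
  [[0,-0.0015,-0.008],[0,0,0],0.015],
  [[0,-0.0015,-0.012],[0,0,0],0.015],
  [[0,-0.0015,-0.015],[0,0,0],0.015],
])

```text
time: 3.15
tool_pos: [0.513, -0.1021, 0.0859]
tool_rot: [3.141, 0.001, 2.612]
contact_force: [4.0, -4.3, -7.9]
opening: 0.0248
grip_force: 30.0
```

>>> arm_command([
  [[0,0,0],[0,0,0],0.015],
  [[0,0,0],[0,0,0],0.015],
  [[0,0,0],[0,0,0],0.015],
  [[0,0,0],[0,0,0],0.015],
  [[0,0,0],[0,0,0],0.015],
])

```text
time: 3.65
tool_pos: [0.513, -0.1021, 0.0854]
tool_rot: [3.141, 0.001, 2.612]
contact_force: [3.8, -4.1, -7.5]
opening: 0.0255
grip_force: 30.0
```

>>> arm_command([
  [[-0.001,0.006,0],[0,0,0],0.015],
  [[-0.001,0.015,0],[0,0,0],0.015],
  [[-0.001,0.024,0],[0,0,0],0.015],
  [[-0.001,0.033,0],[0,0,0],0.015],
  [[-0.001,0.0395,0],[0,0,0],0.015],
])

```text
time: 4.15
tool_pos: [0.5336, -0.0672, 0.0855]
tool_rot: [3.142, -0.001, 2.612]
contact_force: [1.0, -2.7, -8.1]
opening: 0.0256
grip_force: 30.0
```

>>> arm_command([
  [[0,0,0],[0,0,0],0.015],
  [[0,0,0],[0,0,0],0.015],
  [[0,0,0.003],[0,0,0],0.015],
  [[0,0,0.006],[0,0,0],0.015],
  [[0,0,0.008],[0,0,0],0.015],
])

```text
time: 4.65
tool_pos: [0.5331, -0.0682, 0.0776]
tool_rot: [3.141, -0.001, 2.611]
contact_force: [1.1, 1.0, -3.4]
opening: 0.0253
grip_force: 30.0
```

>>> arm_command([
  [[0,0,0.003],[0,0,0],0.015],
  [[0,0,0.006],[0,0,0],0.015],
  [[0,0,0.009],[0,0,0],0.015],
  [[0,0,0.011],[0,0,0],0.015],
  [[0,0,0.012],[0,0,0],0.015],
])

```text
time: 5.15
tool_pos: [0.5332, -0.0683, 0.0669]
tool_rot: [-3.142, 0.0, 2.612]
contact_force: [-8.4, 2.5, 19.4]
opening: 0.025
grip_force: 30.0
```

>>> arm_command([
  [[0,0,0],[0,0,0],0.015],
  [[0,0,0],[0,0,0],0.015],
  [[0,0,0.001],[0,0,0],0.015],
  [[0,0,0.001],[0,0,0],0.015],
  [[0,0,0.001],[0,0,0],0.015],
])

```text
time: 5.65
tool_pos: [0.5333, -0.0682, 0.0669]
tool_rot: [3.141, 0.001, 2.612]
contact_force: [-8.6, 2.5, 18.0]
opening: 0.0255
grip_force: 30.0
```

```bash
python3 - <<'E'
from h import *
s=robot.observe();print(s["tool_pos"],s["contact_force"])
a=robot.read_camera("scene")[150:275,110:300,::-1]; b=robot.read_camera("side")[165:290,200:300,::-1]
f=lambda i:np.clip(cv2.resize(i,None,fx=2.7,fy=2.7,interpolation=cv2.INTER_CUBIC)*1.5,0,255).astype(np.uint8)
cv2.imwrite("pics/end.png",np.hstack([f(a),f(b)]))
E
```

```text
[ 0.53331996 -0.06822442  0.06693398] [-8.59506074  2.48764659 17.99456619]
```

View pics/end.png

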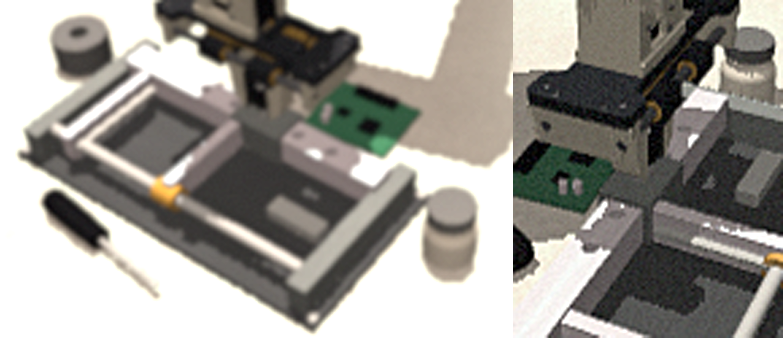

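The picture shows the section moved one hole. The tool height of 0.0669 m matches the pin fully home, and the arm is pressing on it with 18 N.

```bash
python3 -c "
from cell import robot
print(robot.hand_in())"
```

```text
the job is handed in; nothing more can be done
None
```

I moved the section one hole away from the fixed jaw and pressed the pin down until it measured fully home, then handed the job in at about 5.8 s with the gripper still holding the knob down; the hand-in returned no verdict.

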